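# Set the cure timer four clicks on and start it

## Task

The part under the orange hood needs four more steps of curing: with a fingertip against the raised rib of the cure unit's click-stop timer dial, push the dial round, clockwise seen from above, exactly four clicks from where it stands, then press the start button beside it fully down and let it come up again. Never press start while the dial is not on that fourth click. Do not pinch the rib, and leave the loose bracket, bottle, scraper and tin standing where they are.

Things in the scene. Friction and masses are not known exactly. Their poses are not given: they have to be found in the camera images.
- cure_unit: fixed UV cure unit: silver base 280 x 460 x 75 mm (its x, y, z), origin at the centre of its underside on the table, front facing its -x. Its -y half carries a closed orange hood 212 mm square (near wall at unit y = -9 mm, top 243 mm above the table); its +y half is a flat deck 75 mm above the table with the dial at unit (30, 125 mm), the start button at (-80, 175 mm) and a flat display
- dial_axis (a point): the dial's vertical turning axis, at the dial's flat top face (87 mm above the table). The dial is a black disc, 80 mm in diameter, with one upright grey radial rib 12 mm wide, standing 18 mm above the face and running from 6 to 38 mm from the axis; the rest of the face is flat and free for a fingertip
- rib_tip (a point): on the centre line of the rib's top face, 36 mm from the dial's axis, 105 mm above the table, turning with the dial; a white line runs along the rib's top. The direction from dial_axis to rib_tip is where the rib points; its two upright flanks are 6 mm either side of that line, and the counter-clockwise one is pushed to turn the dial clockwise
- dial (a joint): dial angle, rad; grows clockwise seen from above. 12 click stops 30 degrees (0.524) apart from 0 to 5.76, hard stops at both ends; at 0 the rib points 150 degrees counter-clockwise of the unit's +x. Starts in one of the first four stops. Leaving a stop takes about 0.13 N m (4 to 5 N on the rib's outer part); past halfway the dial springs by itself, ahead of the finger, into the next stop and stays
- start_top (a point): centre of the top of the start button, a black round push button 28 mm in diameter in a grey round housing on the deck; its top is 93 mm above the table and comes flush with the housing (44 mm in diameter) when pressed straight down
- start (a joint): travel of the start button, m: 0 up, 0.006 fully down; a spring that needs 5 N at full travel returns it when it is let go
- bracket: loose grey printed bracket, 34 x 26 x 33 mm, standing on the deck's rear edge, about 105 mm from the dial's axis; to be left alone
- resin_bottle: loose amber bottle, 72 mm in diameter, 190 mm high, origin at its foot, on the table to the left of the unit; to be left alone
- scraper: loose scraper, 200 mm long, lying on the table to the left of the unit; to be left alone
- resin_tin: loose red tin, 80 mm in diameter, 55 mm high, on the table in front of the unit's hood; to be left alone

How it is judged (in metres and radians):
On the way, in this order (a step that is already met when the one before it is completed fails the run):
1. the dial rests on the fourth click clockwise from its start (distance of rib_tip from where it was at the start of the episode between 0.0593 and 0.065 m and value of joint dial between 1.9 and 3.88 rad and velocity of joint dial between -0.15 and 0.15 rad/s), for 0.2 s.
2. the start button is pressed down (value of joint start above 0.0048 m), for 0.05 s.
At the end, for the whole second after the job is handed in: the dial rests within 9 degrees of the fourth click clockwise from where it started, the start button has been pressed (at least 4.8 of its 6 mm) after that and is up again (within 1 mm), and the bracket, bottle, scraper and tin are within 20 mm of where they stood and not tipped (0.4 rad) (distance of rib_tip from where it was at the start of the episode between 0.0593 and 0.065 m and value of joint dial between 1.9 and 3.88 rad and value of joint start below 0.001 m and distance of each of bracket, resin_bottle, scraper, resin_tin from where it was at the start of the episode below 0.02 m and angle between each of bracket, resin_bottle, scraper, resin_tin's own z axis and vertical below 0.4 rad); the robot touches nothing.
It fails at once if the start button is pressed (more than 3 mm) while the dial is not on the fourth click (value of joint start above 0.003 m and not (distance of rib_tip from where it was at the start of the episode between 0.0593 and 0.065 m and value of joint dial between 1.9 and 3.88 rad)).
It fails at once if the rib is pinched: the fingers press on both of its flanks at once, over 3 N on each (contact force between the fingers and dial_c13 above 3 N and contact force between the fingers and dial_c14 above 3 N).
It fails at once if a bystander is moved or lifted more than 20 mm, or tipped over (distance of any of bracket, resin_bottle, scraper, resin_tin from where it was at the start of the episode above 0.02 m or angle between any of bracket, resin_bottle, scraper, resin_tin's own z axis and vertical above 0.4 rad).
It also fails if it takes over 51 s, if anything falls off the work surface, if the arm or the gripper's body presses on something with over 40 N, if the wrist force passes 120 N, or if a joint passes its speed limit or range.

## Robot

A 7-joint arm with a two-finger parallel gripper is mounted at the origin on the work surface. World frame = base frame: x ahead of the robot, y to its left, z up, the work surface at z = 0. Lengths are in mm, angles in rad, forces in N, time in s.
With the tool pointing down it reaches from about 400 to 875 mm from the base axis. Payload 19.3 kg.
Tool frame: the origin (TCP) lies at the very end of the fingers, on their centre line; the grasp point (between the pads) lies 19 mm behind it (grip_point_offset is the z of the grasp point in the tool frame, in mm); z points along the fingers, x is the direction in which the jaws open and shut, and the axes are right-handed (so a half turn about z gives the same grasp; the last joint's range is limited). The gripper opens to 85 mm and grips with 20 to 120 N. Pads are 22 mm wide; open, the fingers measure 114 mm over their backs; the gripper's body (76 mm by 85 mm) begins 54 mm behind the grasp point. The pads swing forward as they close: fully open they stand 13 mm farther back than shut.
Start: joints at [1.111, 0.521, -0.036, 1.599, 0.021, 1.021, -0.113], TCP at [237.474, -578.118, 231.291] pointing down, gripper open.
Joint ranges: [-2.91, 2.91], [-0.3, 2.13], [-1.5, 1.42], [0.17, 2.43], [-1.26, 4.41], [0.16, 1.93], [-2.52, 2.52]. Speed limits (rad/s): [1.89, 1.89, 2.39, 2.39, 3.01, 3.01, 3.01].

## Interface

Orientations are given as a 3x3 rotation matrix whose columns are the frame's x, y, z axes.
In Python, from workcell import movep, movel, goto_joints, open_gripper, clamp, wait, inverse_kinematics, read_state, camera, PlanningError, finish_job, grip_point_offset gives the robot as it stands. Calls block until the motion is done:
- movep(position, orientation): joint-space move of the TCP to a pose.
- movel(position, frame=None, max_speed=150, guard=None): straight line of the TCP; frame=None keeps the orientation; max_speed is the mean speed in mm/s. With guard (N) it stops when the force on the tool has changed by that much, and returns True; else False.
- goto_joints(angles): joint-space move.
- open_gripper() and clamp(): open the fingers fully, or close them until they stop; the grip force is fixed at half the most.
- wait(seconds).
- inverse_kinematics(position, orientation): joint angles nearest the present ones, or None.
- read_state(): the state.
- camera(name): name is "scene" or "top" or "wrist"; returns a dict with "image" (384x512x3 uint8, blue, green, red), "range_z" (384x512 float32, mm along the optical axis (not along the pixel's ray), 0 where there is no reading), "fx", "fy", "cx", "cy" (pixels), "cam_to_world" (4x4, takes a point from camera to world coordinates). Camera axes: x right, y up, looking along -z (the intrinsics and any distortion apply to the point x, -y, -z); pixel columns grow to the right and rows downward; lengths in mm; the calibration is good to about 2 mm. A picture is of the moment at which its call begins.
A pose or a line that the arm cannot do raises PlanningError and nothing moves.
- finish_job(): hands the job in, once; it reports no verdict.
The state is a dict: "time": time; "qpos": joint angles; "qvel": joint speeds; "joint_efforts": joint torques, N m; "eef_pos": TCP position; "tool_rot": TCP orientation; "ft_force": force on the tool from outside, world axes, zero at the start; "torque": the same for the moment, N m; "finger_gap": finger opening in mm.
Only numpy, scipy, OpenCV 4.12 (cv2) and the standard library are available. Lean on these libraries where they do the work, as an engineer would, in place of code of your own. Each camera call takes 0.05 s, during which the arm holds its last target. There are 200 camera calls.

## Working session

There is one attempt and no reset: what is moved stays moved. The work goes in short steps, each a Python script; the robot and the scene stay as the last script left them, time stands still between calls to the robot, and variables do not carry over. Pictures are saved under pics/ and viewed, on a budget of 10 in all, crops included, one or two more only if the job needs it, and the job is handed in when it is done.

```bash
mkdir -p pics; ls; python3 - <<'E'
from workcell import *
import cv2,numpy as np
for n in("top","scene"):
    c=camera(n); cv2.imwrite(f"pics/{n}0.png",cv2.resize(c["image"],(800,600),interpolation=cv2.INTER_CUBIC)); np.savez(f"{n}0.npz",**c)
    print(n,c["fx"],c["cx"],c["cy"],c["cam_to_world"])
s=read_state();print(s["time"],s["tool_rot"],grip_point_offset)
E
```

```text
pics
top 401.59548707137094 255.65379336127677 190.349634350498 [[-1.95019749e-02  9.98073442e-01 -5.88988747e-02  4.96846937e+02]
 [-9.99800771e-01 -1.92173084e-02  5.39576350e-03  3.40982590e+01]
 [ 4.25349041e-03  5.89923683e-02  9.98249372e-01  1.19520103e+03]
 [ 0.00000000e+00  0.00000000e+00  0.00000000e+00  1.00000000e+00]]
scene 450.36848201575395 255.544880682775 195.42213418620406 [[-1.78104812e-01 -5.91239468e-01  7.86584114e-01  1.42138599e+03]
 [ 9.83954363e-01 -1.15623200e-01  1.35886303e-01  1.79878356e+02]
 [ 1.06060264e-02  7.98164875e-01  6.02345702e-01  7.07850178e+02]
 [ 0.00000000e+00  0.00000000e+00  0.00000000e+00  1.00000000e+00]]
0.1 [[ 3.79999225e-01 -9.24986697e-01 -4.46119776e-04]
 [-9.24986206e-01 -3.79999484e-01  9.54042564e-04]
 [-1.05200196e-03  5.01192036e-05 -9.99999445e-01]] -18.700000000000003
```

View pics/top0.png

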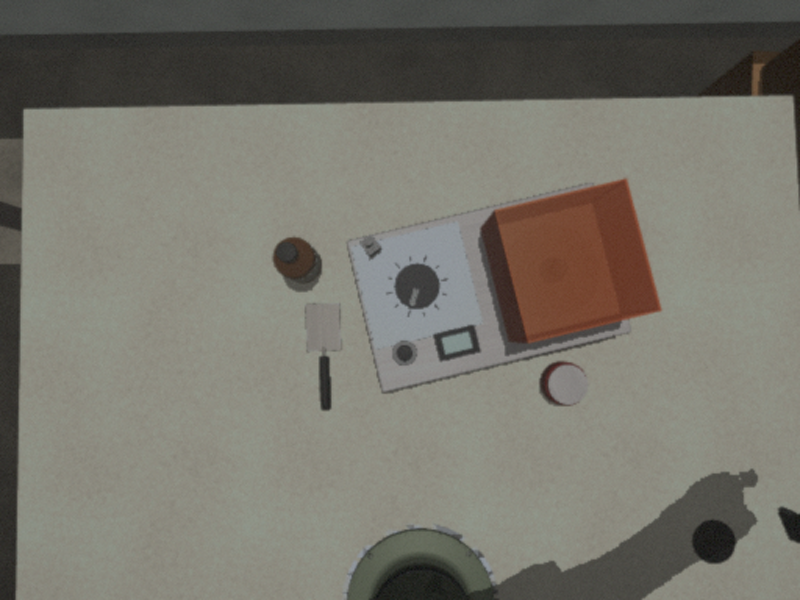

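View pics/scene0.png

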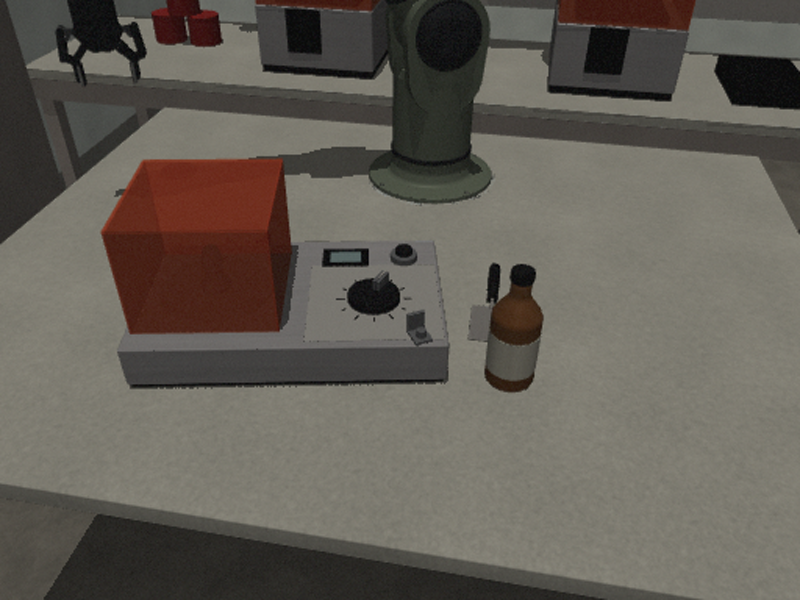

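The top view shows the dial centre at (417,286), the start button at (405,352), the rib pointing toward (411,305), and the deck corners at (348,240) and (383,392). I'll convert these to positions and then take a closer look with the wrist camera.

```bash
cat >h.py <<'E'
from workcell import *
import numpy as np, cv2
def pix(c,u,v,z):  # full-res pixel -> world at height z
    T=np.array(c["cam_to_world"]); d=T[:3,:3]@np.array([(u-c["cx"])/c["fx"],-(v-c["cy"])/c["fy"],-1])
    return T[:3,3]+d*(z-T[2,3])/d[2]
def down(a): # tool x at world yaw a, z down
    x=np.array([np.cos(a),np.sin(a),0]); z=np.array([0,0,-1.]); return np.column_stack([x,np.cross(z,x),z])
E
python3 - <<'E'
from h import *
c=dict(np.load("top0.npz"))
k=.64
P={n:pix(c,u*k,v*k,z) for n,u,v,z in[("dial",417,286,87),("btn",405,352,93),("c1",348,240,75),("c2",383,392,75),("ribend",411,305,105)]}
for n in P:print(n,P[n])
ux=P["c1"]-P["c2"]; print(np.degrees(np.arctan2(ux[1],ux[0])),np.linalg.norm(ux))
movel([237,-578,400])
d=P["dial"]
for a in np.radians([-165,-120,-75,-30,15,60,105]):
    q=inverse_kinematics([d[0]-60,d[1],330],down(a)); print(np.degrees(a),None if q is None else np.round(q,2))
E
```

```text
dial [581.89695501  -3.35168513  87.        ]
btn [465.995039    20.30865016  93.        ]
c1 [668.09263569 118.50440292  75.        ]
c2 [395.61602187  60.48410509  75.        ]
ribend [547.58235589   8.39298101 105.        ]
12.020842608624298 278.58546271136544
-165.0 [-0.94  0.52  1.24  1.77 -0.52  1.23 -2.44]
-119.99999999999999 [ 0.25  0.29 -0.45  1.72  0.13  1.16 -2.33]
-75.0 [ 0.32  0.3  -0.55  1.72  0.17  1.17 -1.58]
-29.999999999999996 [ 0.38  0.31 -0.62  1.72  0.19  1.18 -0.82]
14.999999999999998 [ 0.43  0.32 -0.69  1.71  0.22  1.19 -0.05]
59.99999999999999 [ 0.48  0.33 -0.76  1.71  0.24  1.19  0.71]
105.00000000000001 [ 0.56  0.36 -0.87  1.71  0.29  1.21  1.45]
```

The unit's yaw is about 12° and the rib points near 161° in world, so it stands at stop 0. I'll close the fingers and take a closer look.

```bash
python3 - <<'E'
from h import *
clamp()
movep([560,0,300],down(np.radians(72)))
wait(.3)
c=camera("wrist"); np.savez("w1.npz",**c); cv2.imwrite("pics/w1.png",cv2.resize(c["image"],(800,600),interpolation=cv2.INTER_CUBIC))
s=read_state();print(s["time"],s["finger_gap"],s["eef_pos"]);print(c["cam_to_world"])
E
```

```text
4.875 0.19693373785406434 [ 5.60004510e+02 -1.62458258e-01  3.00005683e+02]
[[ 3.10553914e-01 -9.05178497e-01 -2.90186414e-01  4.86097645e+02]
 [ 9.50555760e-01  2.95765350e-01  9.46921551e-02  2.35974786e+01]
 [ 1.13783723e-04 -3.05245387e-01  9.52273722e-01  4.40826911e+02]
 [ 0.00000000e+00  0.00000000e+00  0.00000000e+00  1.00000000e+00]]
```

View pics/w1.png

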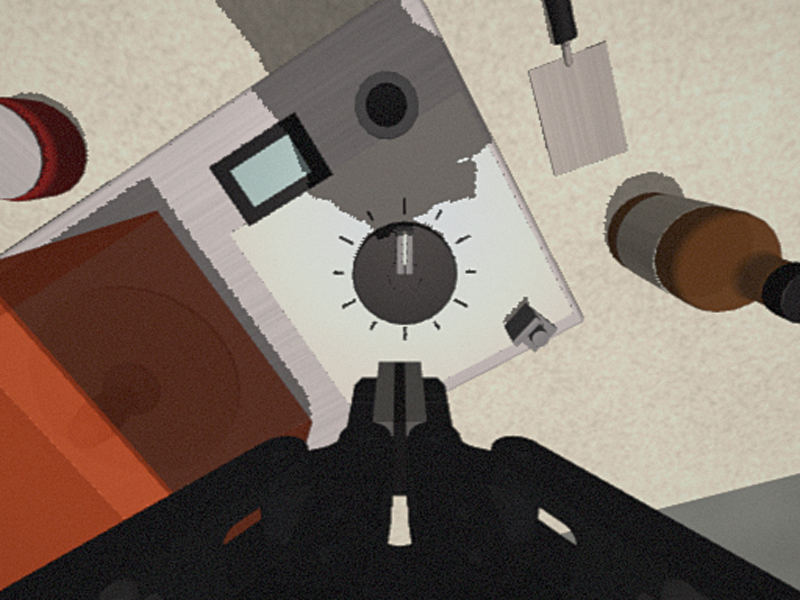

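The wrist view shows the dial disc centred at (405,273), the rib's outer end at (404,233) and the button at (387,104). The shut fingertips are about 42 px wide.

```bash
python3 - <<'E'
from h import *
c=dict(np.load("w1.npz"));k=.64
d=pix(c,405*k,273*k,87);t=pix(c,404.5*k,233*k,105);b=pix(c,387*k,104*k,93)
print(c["fx"],d,t,b,np.degrees(np.arctan2(t[1]-d[1],t[0]-d[0])),np.linalg.norm((t-d)[:2]))
v=d-b;print(v,np.degrees(np.arctan2(v[1],v[0])-np.arctan2(-50,110)))
print(pix(c,379*k,362*k,300),pix(c,421*k,362*k,300))
for f in range(0,125,20):
    r=np.radians(162-f); q=inverse_kinematics(d+[0,0,5]+24*np.array([np.cos(r),np.sin(r),0])+20*np.array([-np.sin(r),np.cos(r),0]),down(r-np.pi/2)); print(f,None if q is None else np.round(q,2))
E
```

```text
314.5008242306884 [581.59282786  -2.81295901  87.        ] [549.31889059   7.01071927 105.        ] [465.73013446  21.95877545  93.        ] 163.0705768057945 33.73591085876624
[115.8626934  -24.77173446  -6.        ] 12.375670520596264
[549.28559471  -3.65443049 300.        ] [553.40102757   8.93988768 300.        ]
0 [ 0.36  0.67 -0.63  1.88  0.55  0.77  0.69]
20 [ 0.3   0.65 -0.57  1.89  0.5   0.75  0.36]
40 [ 0.24  0.64 -0.51  1.89  0.45  0.73  0.04]
60 [ 0.17  0.63 -0.43  1.87  0.39  0.71 -0.27]
80 [ 0.11  0.64 -0.36  1.86  0.33  0.71 -0.58]
100 [ 0.05  0.64 -0.29  1.83  0.26  0.71 -0.87]
120 [ 0.    0.65 -0.21  1.8   0.2   0.71 -1.16]
```

```bash
cat >>h.py <<'E'
D=np.array([581.7,-3.0,0]); RIB0=162.; OFF=12.6
def pose(phi,z=92,off=OFF,r=27):
    a=np.radians(RIB0-phi); e=np.array([np.cos(a),np.sin(a),0]); n=np.array([-e[1],e[0],0])
    return D+r*e+off*n+[0,0,z], down(a-np.pi/2)
def sweep(p0,p1,step=6):
    for p in np.linspace(p0,p1,int(np.ceil((p1-p0)/step))+1)[1:]:
        movel(*pose(p),max_speed=60)
        s=read_state(); print(round(p,1),round(s["time"],2),np.round(s["ft_force"],1))
def snap(n,cam="wrist"):
    wait(.2); c=camera(cam); np.savez(n+".npz",**c); cv2.imwrite(f"pics/{n}.png",cv2.resize(c["image"],(800,600),interpolation=cv2.INTER_CUBIC))
E
python3 - <<'E'
from h import *
movep(*pose(-20,130))
print("guard",movel(pose(-20)[0],max_speed=60,guard=8), read_state()["eef_pos"])
sweep(-20,97)
snap("w2")
E
```

```text
guard False [555.15652928 -16.54675022  92.02823143]
-14.2 6.62 [-0.7 -4.9 -2.3]
-8.3 6.88 [-1.  -4.4 -1.6]
-2.5 7.12 [-0.4 -1.7  0.3]
3.4 7.38 [ 0.2 -0.3 -0.7]
9.2 7.62 [ 0.7 -0.4 -0.2]
15.1 7.88 [-1.6 -3.3 -0.5]
20.9 8.12 [-2.3 -4.3 -0.8]
26.8 8.38 [-1.1 -3.5  0.5]
32.6 8.62 [-0.5 -0.5 -0.6]
38.5 8.88 [-0.1  0.2 -0.3]
44.3 9.12 [ 0.1  0.4 -0.6]
50.2 9.38 [-4.8 -1.5  1.5]
56.0 9.62 [-5.2 -0.6  1.2]
61.9 9.88 [-0.2  0.9  0.7]
67.8 10.12 [-0.8  0.4  0.3]
73.6 10.38 [-0.   0.3 -0.8]
79.4 10.62 [-5.8 -0.4  1.4]
85.3 10.88 [-5.6 -0.7  0.6]
91.1 11.12 [-1.3  0.3 -0.2]
97.0 11.38 [ 0.5 -0.1  0.3]
```

View pics/w2.png

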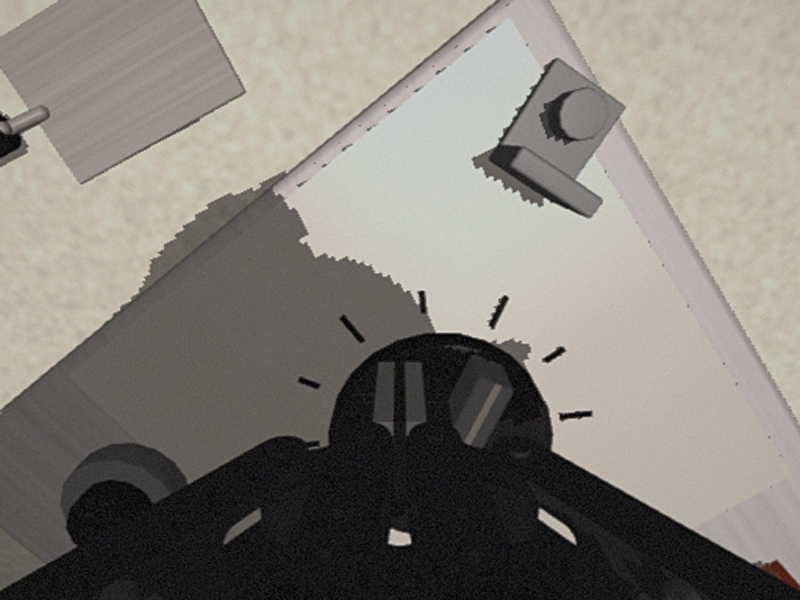

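The forces show four release events (near -3, 29, 59 and 88), so the finger is wider than it looked and the dial should already be on click four. The picture shows the rib ahead of the finger, with its line from about (470,440) to (498,385). I'll back off, lift and check the rib angle.

```bash
python3 - <<'E'
from h import *
movel(*pose(85),max_speed=60); movel(pose(85,200)[0])
movep([545,5,300],down(np.radians(20)))
snap("w3")
print(read_state()["time"])
E
```

```text
13.7417
```

View pics/w3.png

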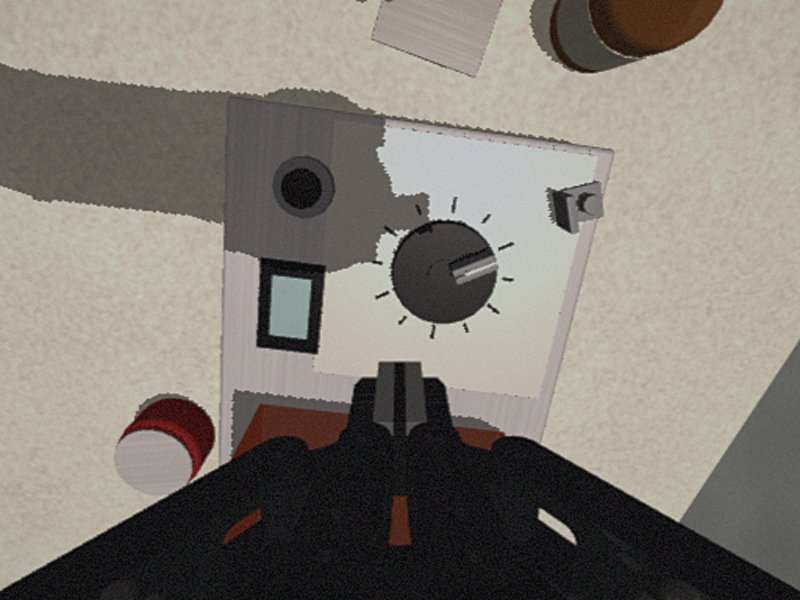

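The dial centre is at (444,272), the rib's top outer end at (497,263), and the button at (301,187).

```bash
python3 - <<'E'
from h import *
c=dict(np.load("w3.npz"));k=.64
d=pix(c,444*k,272*k,87);t=pix(c,496*k,264*k,105);i=pix(c,456*k,277*k,105);b=pix(c,301*k,187*k,93)
t0=pix(dict(np.load("w1.npz")),404.5*k,233*k,105)
print(d,t,i,b,[np.degrees(np.arctan2(*(v[:2][::-1]))) for v in (t-d,t-i)],np.linalg.norm(t-t0))
E
```

```text
[582.97483535  -2.08464918  87.        ] [611.88926842  19.88347735 105.        ] [589.032038     1.49841439 105.        ] [466.21524197  22.38061217  93.        ] [np.float64(37.226238264626446), np.float64(38.811230860840865)] 63.88082719104817
```

The rib is at 37–39° against 42° expected, and three clicks would be 72°, so the fourth click is confirmed. Next I press start.

```bash
python3 - <<'E'
from h import *
B=[466.1,22.1]
movep(B+[130],down(np.radians(20)))
movel(B+[97],max_speed=60)
print("guard",movel(B+[86.6],max_speed=15,guard=15)); s=read_state(); print(s["eef_pos"],s["ft_force"])
wait(.2); s=read_state(); print(s["eef_pos"],s["ft_force"])
movel(B+[150],max_speed=60); movep([545,5,300],down(np.radians(20)))
snap("w4"); print(read_state()["time"])
E
```

```text
guard True
[466.33249168  22.16985998  90.77212506] [-5.10205414 -1.08529761 22.35516536]
[466.33816199  22.15085049  90.80894064] [-4.87761    -0.12909331 20.14798891]
18.025
```

View pics/w4.png

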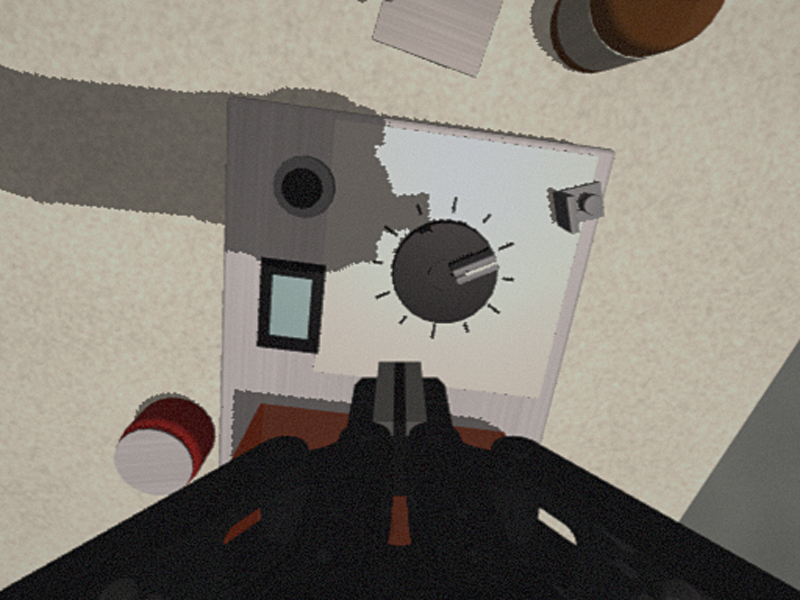

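The dial is unchanged at about (497,263), the bracket at (580,205) is undisturbed and the button looks up. The press met a hard 20 N at z=90.8, 3.8 mm higher than expected, so I can't tell whether it was full travel. I'll press again, logging force against height. This is safe because the dial is on the fourth click.

```bash
python3 - <<'E'
from h import *
B=[466.1,22.1]
movep(B+[130],down(np.radians(20)))
movel(B+[101],max_speed=80); f0=np.array(read_state()["ft_force"])
for z in np.arange(100,85.9,-1):
    movel(B+[z],max_speed=20); wait(.1); s=read_state(); f=s["ft_force"]-f0
    print(z,round(s["eef_pos"][2],2),np.round(f,1),np.round(s["torque"],2))
    if f[2]>30: break
snap("w5"); 
movel(B+[130],max_speed=80); print(read_state()["time"])
E
```

```text
100.0 100.24 [ 0.5  0.4 -0.7] [ 0.05 -0.    0.04]
99.0 99.0 [ 0.5 -0.7 -0.9] [0.01 0.03 0.02]
98.0 97.98 [ 0.5 -1.1 -0.5] [-0.02 -0.   -0.  ]
97.0 97.04 [-0.1 -0.1  0.1] [-0.01 -0.13 -0.03]
96.0 96.04 [ 0.2 -0.9  0.9] [ 0.02 -0.18 -0.03]
95.0 95.02 [ 0.5 -0.4  1.7] [ 0.   -0.23  0.01]
94.0 94.01 [ 2.2 -1.   2.3] [-0.05 -0.29  0.02]
93.0 93.02 [ 1.  -0.4  2.9] [ 0.   -0.34  0.02]
92.0 92.01 [ 1.3 -0.6  3.3] [-0.02 -0.42 -0.01]
91.0 91.05 [ 0.9 -0.2  6.5] [-0.02 -0.3  -0.03]
90.0 90.68 [-4.8 -0.7 25.6] [-0.1   0.94 -0.05]
89.0 90.31 [-9.9 -0.6 45.5] [-0.2   2.05 -0.03]
24.425
```

View pics/w5.png

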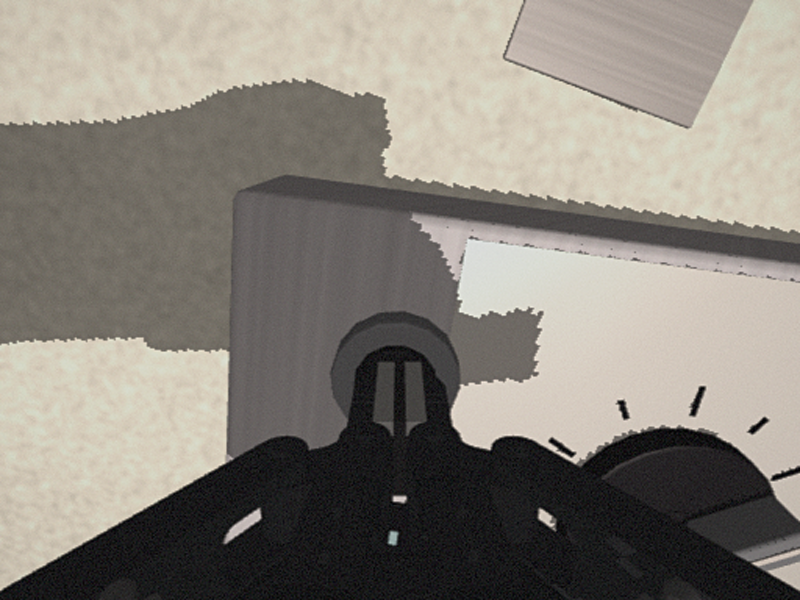

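Force rises like a spring from z≈97 to 91, about 6 mm, and then stops hard. The fingertip therefore reaches about 4 mm below the nominal TCP, and both presses went fully down. The picture shows the tip on the button, flush in the housing at about (397,370). I'll retreat, do a last check and hand in.

```bash
python3 - <<'E'
from h import *
movep([545,5,300],down(np.radians(20)))
snap("w6"); a=np.load("w6.npz");b=np.load("w3.npz")
k=.64
for n,u,v in[("btn",301,187),("housing",301,162)]:
    for c in(b,a):
        z=c["range_z"][int(v*k)-2:int(v*k)+3,int(u*k)-2:int(u*k)+3]; print(n,np.median(z))
g=cv2.absdiff(cv2.GaussianBlur(a["image"],(5,5),0),cv2.GaussianBlur(b["image"],(5,5),0)).max(2)
print("changed px",(g[:230]>40).sum())
E
```

```text
btn 338.39407
btn 338.84692
housing 343.37332
housing 343.17862
changed px 1045
```

```bash
python3 - <<'E'
import numpy as np,cv2
a=np.load("w6.npz");b=np.load("w3.npz")
g=cv2.absdiff(cv2.GaussianBlur(a["image"],(5,5),0),cv2.GaussianBlur(b["image"],(5,5),0)).max(2)
n,l,s,c=cv2.connectedComponentsWithStats((g[:230]>40).astype(np.uint8))
for r in sorted(s[1:].tolist(),key=lambda r:-r[4])[:6]:print(np.array(r)/[.64]*1)
E
```

```text
[  0.      64.0625 220.3125  31.25   834.375 ]
[  0.     185.9375 190.625   32.8125 706.25  ]
[375.    140.625   9.375   6.25   18.75 ]
[196.875  218.75     9.375    4.6875  18.75  ]
[357.8125 104.6875   7.8125   4.6875  15.625 ]
[209.375  221.875    7.8125   3.125   14.0625]
```

View pics/w6.png

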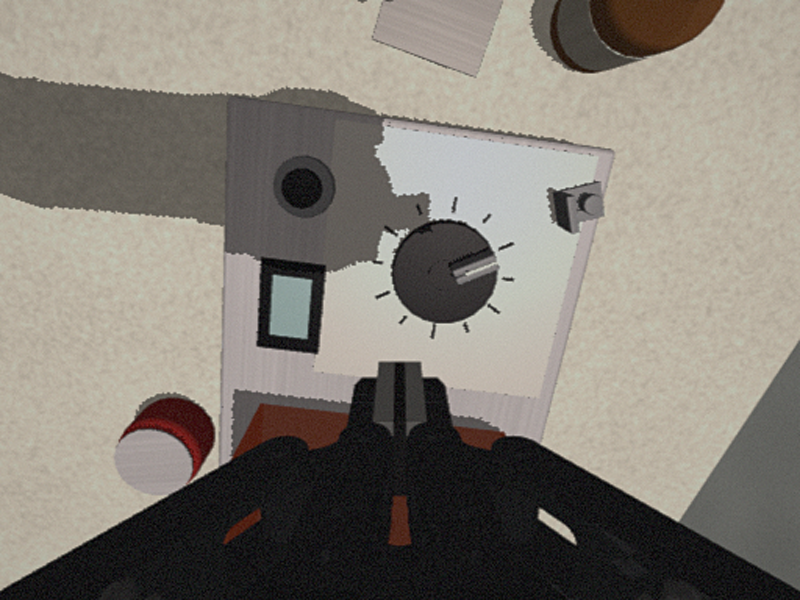

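Only the arm's shadow edges changed. The dial, button, bracket, bottle, scraper and tin look as they did before the press.

```bash
python3 -c "
from workcell import *
print(read_state()['time'],read_state()['ft_force']); finish_job()"
```

```text
25.45 [ 0.06632705 -0.15550512 -0.13852327]
the job is handed in; nothing more can be done
```

I turned the dial four clicks clockwise with the shut fingertips against the rib's counter-clockwise flank. I then pressed start fully and let it come up, and handed the job in at about 25.5 s.

**Dial:** it started at stop 0, with the rib at about 163° in the world frame. The forces showed four clicks. Afterwards the rib measured 37–39°, against 42° expected for four clicks and 72° for three. The rib tip had moved 63.9 mm by camera, inside the 59.3–65 mm limits. The last picture, after the presses, looks the same.

**Start button:** I pressed it twice, both times with the dial on the fourth click. The first press stopped hard at about 22 N with the tool 3.8 mm higher than I expected. I could not tell whether that was full travel, so I pressed again while logging force against height. The log showed about 6 mm of spring travel and then a hard stop, so both presses were complete; the fingertip reaches about 4 mm below the nominal tool point. The second press peaked at about 45 N on the fingers. The final depth reading has the button within 0.5 mm of its height before the presses.

**Bystanders:** from before the first press to the end, only the arm's shadow changed in the wrist picture, where the bracket, bottle, scraper and tin (some of them only partly in view) look unmoved. I did not measure their positions separately. The final force reading was about zero, with the arm clear of everything.

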